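# Pack the spare battery under a clip-in tray

## Robot

A 6-joint arm with a two-finger parallel gripper is mounted at the origin on a cart in front of the work surface, level with it; the furniture and walls round the work are solid. World frame = base frame: x ahead of the robot, y to its left, z up, the work surface at z = 0. Lengths are in m, angles in rad, forces in N, time in s.
With the tool pointing down it reaches from about 0.425 to 0.95 m from the base axis. Payload 3.5 kg.
Tool frame: the origin (TCP) lies at the very end of the fingers, on their centre line; the grasp point (between the pads) lies 19 mm behind it; z points along the fingers, y is the line along which they close (so a half turn about z gives the same grasp; the last joint's range is limited). The gripper opens to 85 mm and grips with 20 to 120 N. Pads are 22 mm wide; open, the fingers measure 114 mm over their backs; the gripper's body (76 mm by 85 mm) begins 54 mm behind the grasp point. The pads swing forward as they close: fully open they stand 13 mm farther back than shut.
Start: joints at [-1.345, 0.286, 1.577, -0, 1.279, -0.15], TCP at [0.248, -0.628, 0.231] pointing down, gripper open.
Joint ranges: [-2.77, 2.77], [-0.9, 2.22], [0.21, 2.48], [-1.53, 4.67], [0.24, 2.81], [-2.84, 2.84]. Speed limits (rad/s): [2.79, 2.79, 3.14, 3.14, 3.14, 3.14].

## Interface

Orientations are given as a unit quaternion [x, y, z, w].
In Python, from plant import ctrl gives the robot as it stands.
- The arm moves only by the tool inch_along, called after "Request:" as name(argument=value, ...), one argument or row to a line, values as JSON. Schema: {"type":"object","properties":{"steps":{"type":"array","items":{"type":"number"},"minItems":7,"maxItems":70},"grip_n":{"type":"number"},"only":{"type":"string"},"quiet":{"type":"boolean"},"lines":{"type":"string"}},"required":["steps"],"additionalProperties":false}. steps is one flat list of numbers that holds 1 to 10 rows one after another, with no inner brackets; each row has 7 numbers: dx, dy, dz in mm, then a rotation vector rx, ry, rz in rad, then the opening from 0.0 (shut) to 1.0 (fully open); each row is the pose to reach, as a shift and turn from the pose commanded when the call began, along the tool's axes at that moment; what a row does not reach only later rows make up. A row lasts 1/8 s, in which the tool goes at most 0.0625 m and 0.188 rad, less where a joint would pass 70% of its speed; a pose out of reach is approached as far as the arm can. The fingers move at their own pace and stop on an object; grip_n is the grip in N (left out, the last holds). Time passes only in rows, so rows that do not move let the fingers close. The tool returns the time, the measured TCP pose, the force, the opening and the grip force at its end. only (a regular expression) keeps the lines of the reply that match it, lines (a string "A,B") keeps lines A to B, and quiet returns only ok. Input that does not fit is refused with a message, and nothing moves.
- ctrl.get_state(): the state, without advancing time (a new reading comes with each control period).
- ctrl.read_camera(name): name is "scene" or "top"; returns a dict with "pixels" (480x640x3 uint8, red, green, blue), "camera_matrix" (3x3 intrinsics, pixels), "xyz" and "orientation" of the camera in the world. Camera axes: x right, y down, z forward; pixel columns grow to the right and rows downward; lengths in m; the calibration is good to about 2 mm. A picture is of the moment at which its call begins. There is no depth.
- ctrl.sign_off(): hands the job in; it is judged then, once.
The state is a dict: "time": time; "qpos": joint angles; "dq": joint speeds; "joint_efforts": joint torques, N m; "eef_pos": TCP position; "tcp_rot": TCP orientation; "contact_force": force on the tool from outside, world axes, zero at the start; "wrist_torque": the same for the moment, N m; "opening": opening from 0.0 (shut) to 1.0 (fully open); "finger_force": force on a finger pad.
Only numpy, scipy, OpenCV 4.12 (cv2) and the standard library are available. Lean on these libraries where they do the work, as an engineer would, in place of code of your own. Each camera call takes 0.05 s, during which the arm holds its last target. There are 200 camera calls.

## Task

Pack the grey kit box in layers. Set the spare battery gently down, upright, in its ribbed bay on the floor of the box; push the orange tray straight down over the two black snap hooks until both have clicked over its ends and it sits level on its seats; then lay the green-handled screwdriver lengthwise in one of the tray's two troughs. Drop or slam nothing, and leave the other things on the bench where they are.

Things in the scene. Friction and masses are not known exactly. Their poses are not given: they have to be found in the camera images.
- kit_box: Open grey plastic box, 184 x 144 mm, 85 mm high, firm on the bench. Origin: centre of its underside; x along its length, z up. Inside 174 x 134 mm; floor and walls 5 mm thick. A post in each inside corner ends at z = 69 mm: the tray's underside rests there when seated. A 44 mm wide window in the middle of each end wall (x = +90, -90 mm) holds a black snap hook.
- bay (a point): Centre of the box floor's upper face, 5 mm above the bench: the middle of the battery bay, which is 112 mm long (box x), 82 mm wide (box y) and edged by ribs 10 mm high. The battery fits either way round; standing on the floor in it, its top is 4 mm below the seated tray.
- hook_a (a joint): Snap hook, 32 mm wide, at the box's x = +90 mm end: angle outwards, rad. 0 = upright, sprung against its stop (1.4 N m/rad, preload 0.11 N m, pivot at box z = 30 mm); about 0.11 as the tray passes. The head juts in to x = 80 mm: ramp from z = 97.5 mm (13 mm over the walls) down to 81.5, flat underside at 78.8, which is 1.8 mm over the lip of a seated tray.
- hook_b (a joint): The same hook at the box's x = -90 mm end, same meaning. Pushing the tray past both hooks takes 8 to 20 N in all.
- tray: Orange plastic tray, 170 x 130 mm (166 x 123 at its foot), 16 mm deep, about 0.12 kg, right way up. Origin: centre of its underside; x along its length, z up. Floor 4 mm thick. Two troughs along x, 2 to 58 mm either side of the middle line, 158 mm long. The middle of each end is a lip 40 mm wide, 8 mm thick, for the hook. Fits the box either way round with 2 mm play each side.
- tray_grip (a point): Middle of the top of the tray's upright grip, which stands in the middle of the tray: 50 mm long (tray x), 14 mm thick (tray y), black pads on its sides, top 32 mm above the tray's underside (28 mm above its floor). To its left a pink tool case on a wooden box reaches 0.20 m above the bench: carry things higher than that near it.
- battery: Black and orange tool battery, upright, 100 x 70 x 60 mm, 0.3 to 0.6 kg. Origin: centre of its underside; x along the 100 mm, z up. Base 100 x 70 mm up to z = 30; on it an orange step, x -30 to +40, y -25 to +25 mm, up to z = 52 (50 mm wide: grip here); black terminal block x -15 to +15, y -20 to +20 up to z = 60.
- driver_green: Screwdriver with green handle, 144 mm long, 0.09 kg, lying on the bench. Origin: middle of its length, on its underside; y along it: the handle (26 mm wide, 28 mm high) runs from y = -8 to +72 mm, the thin shaft ends at y = -72 mm. Either way round in the tray.
- driver_mid (a point): Point on the green screwdriver at the middle of its length, 14 mm above its underside (on the handle's axis).
- driver_red: Bystander: screwdriver with red handle, 164 mm long along its y, lying on the bench; not to be packed. Origin at its underside.
- oil_can: Bystander: red thumb oil can, 67 mm across, 170 mm tall with its thin spout; origin at its foot.
- tape_measure: Bystander: yellow tape measure, 86 mm long, 59 mm high; origin at its underside.
- chisel: Bystander: chisel with yellow handle, 223 mm long along its y; origin at its underside.

How it is judged:
By the outcome, as a careful person would: the job done as asked, in the order asked, and still so for the second after the job is handed in, with the robot touching nothing.
It also fails if it takes over 72 s, if anything falls off the work surface, if the arm or the gripper's body presses on something with over 40 N, if the wrist force passes 120 N, or if a joint passes its speed limit or range.

## Working session

There is one attempt and no reset: what is moved stays moved. The work goes in short steps, Python scripts to look and compute and a tool call to move; the robot and the scene stay as the last step left them, time stands still between calls to the robot, and variables do not carry over. Pictures are saved under pics/ and viewed, at most 10 in all, crops included, and the job is handed in when it is done.

```bash
ls; mkdir -p pics; python3 - <<'E'
from plant import ctrl
import cv2
for n in("scene","top"):
    c=ctrl.read_camera(n); cv2.imwrite(f"pics/{n}0.png",c["pixels"][:,:,::-1]); print(n,c["camera_matrix"],c["xyz"],c["orientation"])
print(ctrl.get_state())
E
```

```text
pics
plant.py
scene [[540.72187288   0.         322.17175769]
 [  0.         540.72187288 244.57509655]
 [  0.           0.           1.        ]] [-0.46960949  0.67033545  1.53143772] [-0.43461619  0.8326703  -0.30832243  0.15068583]
top [[613.86272557   0.         314.60567592]
 [  0.         613.86272557 243.46103045]
 [  0.           0.           1.        ]] [-0.60947662 -0.21915088  1.55379643] [ 0.71129664 -0.62381908  0.20995464 -0.24662907]
{'time': 0.1, 'qpos': array([-1.34501429e+00,  2.87121217e-01,  1.57804026e+00, -1.06559466e-05,
        1.27858918e+00, -1.50023488e-01]), 'dq': array([-0.00025259, -0.00189411, -0.00290028,  0.00034472,  0.0006173 ,
        0.00041204]), 'joint_efforts': array([ 4.40485410e-04, -4.07295513e+01, -2.93698668e+01, -1.81475434e-04,
        3.42116829e-03, -3.15972869e-06]), 'eef_pos': array([ 0.24761541, -0.62730237,  0.23005083]), 'tcp_rot': array([ 9.82397298e-01,  1.86800388e-01, -4.59588399e-05, -1.07803476e-03]), 'contact_force': array([ 0.10194401, -0.26234042,  0.55794837]), 'wrist_torque': array([-0.01303083, -0.0130958 , -0.00091419]), 'finger_force': 0.0, 'opening': 0.9990899362890092}
```

View pics/top0.png

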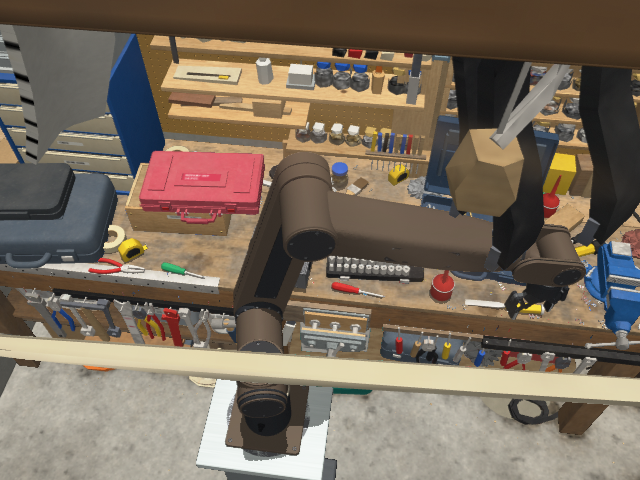

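View pics/scene0.png

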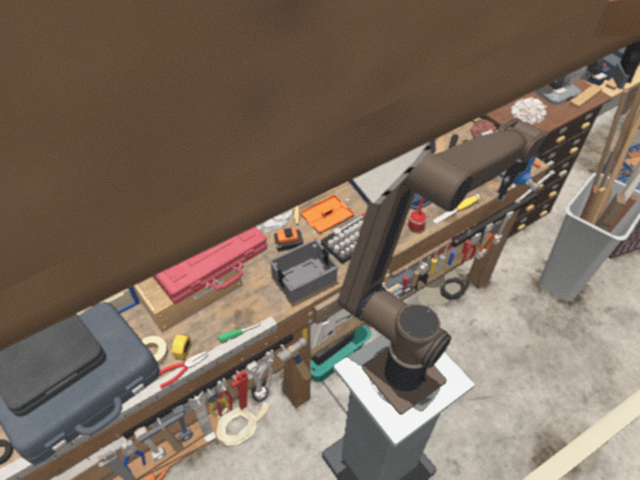

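```bash
cat > h.py <<'E'
from plant import ctrl
import numpy as np, cv2
from scipy.spatial.transform import Rotation as R
def cam(n):
    c=ctrl.read_camera(n); c["img"]=np.ascontiguousarray(c["pixels"][:,:,::-1]); return c
def plane(c,uv,z):
    uv=np.atleast_2d(uv).astype(float)
    d=np.c_[uv,np.ones(len(uv))]@np.linalg.inv(c["camera_matrix"]).T
    d=R.from_quat(c["orientation"]).apply(d); o=np.array(c["xyz"])
    return o+d*((z-o[2])/d[:,2])[:,None]
def proj(c,p):
    q=R.from_quat(c["orientation"]).inv().apply(np.atleast_2d(p)-c["xyz"])@np.array(c["camera_matrix"]).T
    return q[:,:2]/q[:,2:]
def crop(c,x0,y0,x1,y1,k,name): cv2.imwrite("pics/"+name,cv2.resize(c["img"][y0:y1,x0:x1],None,fx=k,fy=k,interpolation=cv2.INTER_CUBIC))
def hsv(c,lo,hi,box):
    m=cv2.inRange(cv2.cvtColor(c["img"],cv2.COLOR_BGR2HSV),np.array(lo),np.array(hi)); b=np.zeros_like(m); x0,y0,x1,y1=box; b[y0:y1,x0:x1]=m[y0:y1,x0:x1]; return b
def move(target,yaw=None):
    "shift in tool axes and turn about tool z so tool y points along world yaw (mod pi)"
    s=ctrl.get_state(); r=R.from_quat(s["tcp_rot"]); print("d tool",np.round(r.inv().apply(np.array(target)-s["eef_pos"]),4))
    if yaw is not None:
        y=r.apply([0,1,0]); a=yaw-np.arctan2(y[1],y[0]); a=(a+np.pi/2)%np.pi-np.pi/2; print("rz",round(-a,4),"j6",s["qpos"][5])
E
python3 - <<'E'
from h import *
c=cam("scene"); crop(c,200,190,400,340,4,"s1.png")
E
```

```text
(no output)
```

View pics/s1.png

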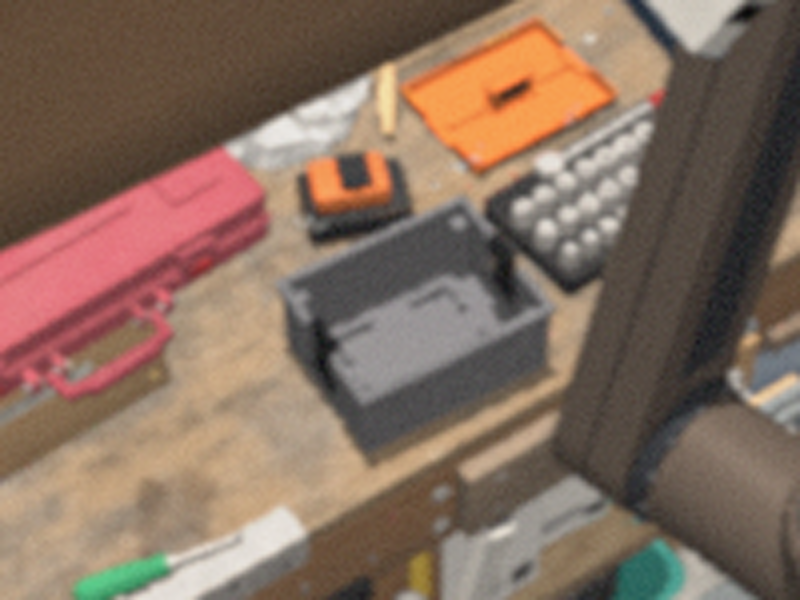

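```bash
python3 - <<'E'
from h import *
np.set_printoptions(precision=4,suppress=True)
c=cam("scene"); t=cam("top")
f=lambda l:np.array(l)/4-0.375+[200,190]
def rect(p):
    r=cv2.minAreaRect((p[:,:2]*1000).astype(np.float32)); return np.round(r[0],1),np.round(r[1],1),round(r[2],2)
b=plane(c,f([(285,288),(460,203),(550,305),(370,408)]),.085); print("box",b,b.mean(0))
print("box top px",proj(t,b.mean(0)))
for nm,box,z in(("tray",(298,190,358,236),.016),("batt",(274,225,300,245),.052)):
    m=hsv(c,(5,150,120),(22,255,255),box)
    k=max(cv2.findContours(m,0,1)[0],key=cv2.contourArea)[:,0]
    p=plane(c,k,z); print(nm,len(k),rect(p),proj(t,p.mean(0)))
    h=cv2.approxPolyDP(k,3,True)[:,0]; print(h.tolist()); print(plane(c,h,z)[:,:2])
tr=plane(c,f([(403,88),(535,18),(617,96),(478,171)]),.016); print("tray hand",tr)
print("grip",plane(c,f([[510,92]]),.032))
for cc,box in((c,(210,320,250,345)),(t,(155,258,195,280))):
    m=hsv(cc,(60,120,50),(90,255,255),box)
    k=np.argwhere(m)[:,::-1]; p=plane(cc,k,.014)[:,:2]; q=p.mean(0); u,s,v=np.linalg.svd(p-q); e=(p-q)@v[0]
    print("green",len(k),q,v[0],e.min(),e.max())
E
```

```text
box [[ 0.549   0.1344  0.085 ]
 [ 0.5431 -0.0426  0.085 ]
 [ 0.4065 -0.0407  0.085 ]
 [ 0.4039  0.143   0.085 ]] [0.4756 0.0485 0.085 ]
box top px [[278.9187 251.027 ]]
tray 123 (array([ 679. , -194.2]), array([132.2, 172.7]), 0.79) [[363.2396 222.8833]]
[[353, 212], [333, 195], [301, 214], [321, 232]]
[[ 0.6263 -0.2813]
 [ 0.7453 -0.2721]
 [ 0.7308 -0.1094]
 [ 0.6118 -0.1197]]
batt 64 (array([642. ,  11.2]), array([69.9, 58.3]), 63.3) [[299.8506 217.6888]]
[[295, 230], [292, 229], [290, 237], [283, 230], [278, 231], [279, 241], [295, 240]]
[[ 0.6478 -0.0281]
 [ 0.6581 -0.0217]
 [ 0.6297  0.0055]
 [ 0.6726  0.0081]
 [ 0.6787  0.0258]
 [ 0.6361  0.0484]
 [ 0.6076 -0.0016]]
tray hand [[ 0.7426 -0.1144  0.016 ]
 [ 0.7485 -0.2762  0.016 ]
 [ 0.6176 -0.2789  0.016 ]
 [ 0.6143 -0.1129  0.016 ]]
grip [[ 0.6679 -0.1875  0.032 ]]
green 110 [0.4195 0.376 ] [0.1889 0.982 ] -0.03646655287464995 0.0330376984777506
green 161 [0.4213 0.3776] [-0.208  -0.9781] -0.03802056177110717 0.042141123891096595
```

```bash
python3 - <<'E'
from h import *
c=cam("scene"); c["img"]=np.mean([cam("scene")["img"] for _ in range(6)],0).astype(np.uint8)
cv2.imwrite("pics/avg.png",c["img"])
crop(c,266,236,342,306,8,"box8.png"); crop(c,268,190,362,250,8,"bt8.png")
E
```

```text
(no output)
```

View pics/box8.png

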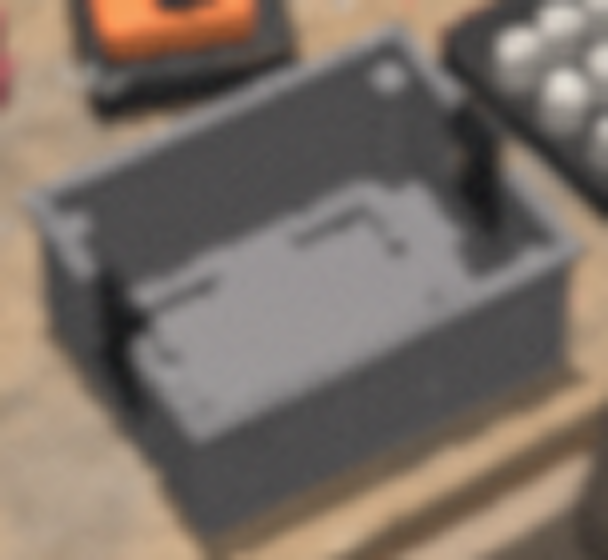

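View pics/bt8.png

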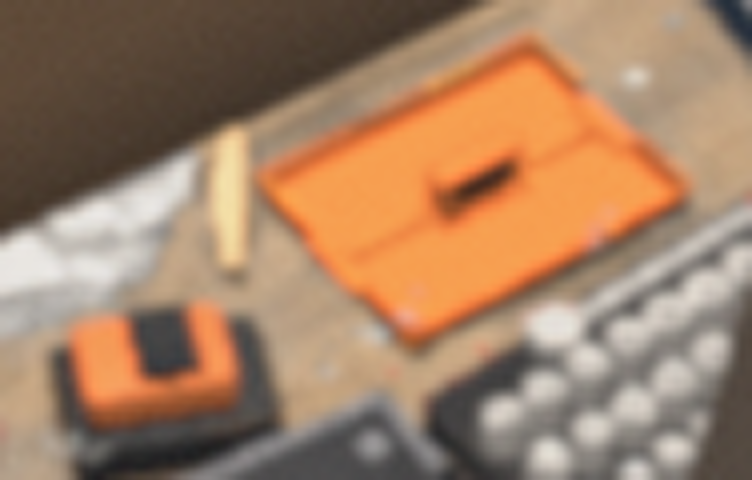

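```bash
python3 - <<'E'
from h import *
np.set_printoptions(precision=4,suppress=True)
c=cam("scene")
f=lambda l,o:(np.array(l)+.5)/8-.5+o
def show(n,uv,o,z):
    p=plane(c,f(uv,o),z)[:,:2]; e=np.diff(np.r_[p,p[:1]],axis=0); print(n,p.tolist() and p,"c",p.mean(0),"len",np.linalg.norm(e,axis=1),"ang",np.degrees(np.arctan2(e[:,1],e[:,0])))
o=[266,236]
show("box",[(30,195),(398,25),(582,245),(200,442)],o,.085)
show("boxfoot",[(205,545),(572,375)],o,0)
show("bay",[(140,290),(370,195)],o,.015)
o=[268,190]
show("tray",[(258,178),(535,36),(692,188),(412,345)],o,.016)
show("step",[(72,323),(215,300),(242,370),(95,398)],o,.052)
show("term",[(134,315),(188,310),(198,368),(145,375)],o,.060)
E
```

```text
box [[ 0.5582  0.1349]
 [ 0.5482 -0.0491]
 [ 0.4032 -0.0432]
 [ 0.4095  0.1454]] c [0.4798 0.047 ] len [0.1843 0.1451 0.1888 0.1491] ang [-93.1179 177.7027  88.0797  -4.0338]
boxfoot [[ 0.4154  0.1419]
 [ 0.3989 -0.0389]] c [0.4071 0.0515] len [0.1815 0.1815] ang [-95.1882  84.8118]
bay [[ 0.5352  0.0972]
 [ 0.522  -0.0163]] c [0.5286 0.0405] len [0.1143 0.1143] ang [-96.6519  83.3481]
tray [[ 0.743  -0.1121]
 [ 0.7464 -0.2799]
 [ 0.6195 -0.2813]
 [ 0.6131 -0.1118]] c [ 0.6805 -0.1963] len [0.1679 0.1269 0.1696 0.1299] ang [ -88.8426 -179.3898   92.1593   -0.1225]
step [[ 0.6861  0.0274]
 [ 0.6611 -0.0343]
 [ 0.6185 -0.021 ]
 [ 0.642   0.0429]] c [0.6519 0.0037] len [0.0666 0.0446 0.068  0.0468] ang [-112.0941  162.5729   69.8523  -19.3668]
term [[ 0.6681  0.005 ]
 [ 0.6568 -0.017 ]
 [ 0.6248 -0.0015]
 [ 0.6348  0.0204]] c [0.6461 0.0017] len [0.0247 0.0355 0.0241 0.0367] ang [-117.2479  154.1813   65.602   -24.9103]
```

```bash
python3 - <<'E'
from h import *
move([.648,0,.20],np.radians(157))
E
```

```text
d tool [ 0.6028 -0.4372  0.0313]
rz -0.7935 j6 -0.15001683459976203
```

The manual's scale: shifts go in mm. Converting my numbers, 0.46 m is 460, 0.44 m is 440.

Request:
inch_along(
  steps=[30, -22, 0, 0, 0, -0.05, 1, 90, -65, 0, 0, 0, -0.15, 1, 150, -109, 0, 0, 0, -0.25, 1, 200, -145, 0, 0, 0, -0.35, 1, 250, -181, 0, 0, 0, -0.45, 1, 300, -218, 0, 0, 0, -0.55, 1, 350, -254, 0, 0, 0, -0.65, 1, 400, -290, 0, 0, 0, -0.75, 1, 440, -319, 0, 0, 0, -0.79, 1, 460, -334, 0, 0, 0, -0.7935, 1],
)

```text
time: 1.9
eef_pos: [0.5543, -0.1456, 0.2317]
tcp_rot: [0.833, 0.553, 0.0, 0.0]
contact_force: [-0.4, -1.1, 0.2]
opening: 1.001
finger_force: 0.0
```

```bash
python3 - <<'E'
from h import *
move([.648,0,.12],np.radians(157))
E
```

```text
d tool [0.1705 0.0298 0.1118]
rz 0.0032 j6 -0.035842393743063534
```

In the tool's units: 0.1705 m is 170.5, 0.155 m is 155.

Request:
inch_along(
  steps=[30, 5, 20, 0, 0, 0, 1, 80, 14, 50, 0, 0, 0, 1, 130, 23, 85, 0, 0, 0, 1, 155, 27, 102, 0, 0, 0, 1, 170.5, 29.8, 111.8, 0, 0, 0.003, 1, 170.5, 29.8, 111.8, 0, 0, 0.003, 1],
)

```text
time: 2.65
eef_pos: [0.6471, -0.0026, 0.119]
tcp_rot: [0.834, 0.551, -0.0, -0.0]
contact_force: [-0.4, -0.4, 0.1]
opening: 1.0
finger_force: 0.0
```

```bash
python3 - <<'E'
from h import *
move([.648,0,.032],np.radians(157))
c=cam("scene"); crop(c,258,180,358,250,8,"g1.png")
t=cam("top"); cv2.imwrite("pics/t1.png",t["img"])
E
```

```text
d tool [ 0.0028 -0.0001  0.087 ]
rz -0.002 j6 0.24304848620172603
```

View pics/g1.png

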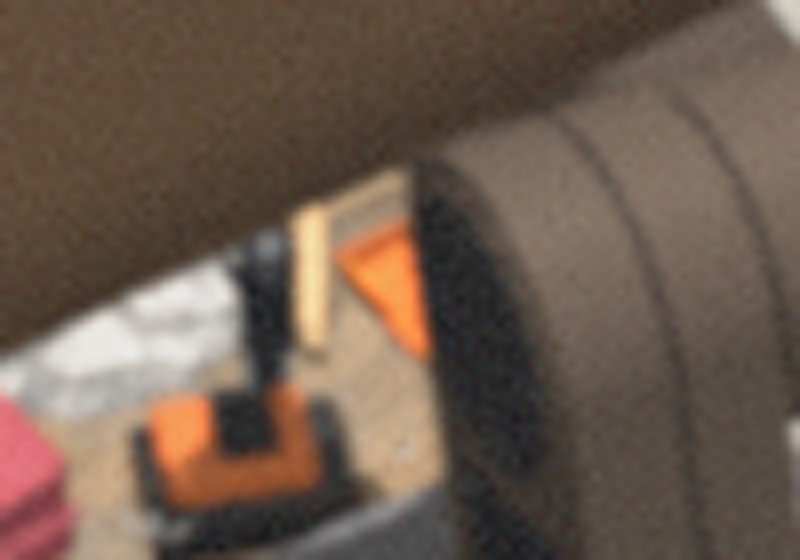

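In the tool's units: 0.02 m is 20, 0.088 m is 88.

Request:
inch_along(
  steps=[1, 0, 20, 0, 0, 0, 1, 2, 0, 45, 0, 0, 0, 1, 2.8, 0, 65, 0, 0, 0, 1, 2.8, 0, 77, 0, 0, 0, 1, 2.8, 0, 84, 0, 0, 0, 1, 2.8, 0, 88, 0, 0, 0, 1, 2.8, 0, 88, 0, 0, 0, 1],
  grip_n=30,
)

```text
time: 3.62
eef_pos: [0.6485, -0.0005, 0.0318]
tcp_rot: [0.835, 0.551, 0.0, 0.0]
contact_force: [-0.2, -0.1, -0.4]
opening: 1.003
finger_force: 0.0
```

Request:
inch_along(
  steps=[0, 0, 0, 0, 0, 0, 0.7, 0, 0, 0, 0, 0, 0, 0.5, 0, 0, 0, 0, 0, 0, 0.3, 0, 0, 0, 0, 0, 0, 0.3, 0, 0, 0, 0, 0, 0, 0.3, 0, 0, 0, 0, 0, 0, 0.3],
  grip_n=60,
)

```text
time: 4.38
eef_pos: [0.649, -0.0005, 0.0326]
tcp_rot: [0.835, 0.551, 0.001, 0.001]
contact_force: [0.0, 0.4, 5.8]
opening: 0.571
finger_force: 65.6
```

Request:
inch_along(
  steps=[0, 0, -4, 0, 0, 0, 0.3, 0, 0, -12, 0, 0, 0, 0.3, 0, 0, -30, 0, 0, 0, 0.3, 0, 0, -30, 0, 0, 0, 0.3],
)

```text
time: 4.88
eef_pos: [0.65, -0.0007, 0.0642]
tcp_rot: [0.835, 0.551, 0.002, 0.002]
contact_force: [1.8, -0.6, -3.2]
opening: 0.569
finger_force: 64.6
```

In the tool's units: -0.1 m is -100, -0.095 m is -95.

Request:
inch_along(
  steps=[0, 0, -20, 0, 0, 0, 0.3, 0, 0, -50, 0, 0, 0, 0.3, 0, 0, -80, 0, 0, 0, 0.3, 0, 0, -95, 0, 0, 0, 0.3, 0, 0, -100, 0, 0, 0, 0.3],
)

```text
time: 5.5
eef_pos: [0.6487, -0.0005, 0.163]
tcp_rot: [0.835, 0.551, 0.001, 0.001]
contact_force: [0.7, 0.1, -4.4]
opening: 0.564
finger_force: 64.6
```

```bash
python3 - <<'E'
from h import *
move([.479,0.048,.164],np.radians(176.5))
E
```

```text
d tool [-0.0221 -0.1751 -0.0013]
rz -0.3434 j6 0.24744584354356908
```

In the tool's units: -0.1751 m is -175.1, -0.165 m is -165.

Request:
inch_along(
  steps=[-2, -15, 0, 0, 0, -0.03, 0.3, -6, -50, 0, 0, 0, -0.1, 0.3, -12, -95, 0, 0, 0, -0.2, 0.3, -18, -140, 0, 0, 0, -0.28, 0.3, -21, -165, 0, 0, 0, -0.33, 0.3, -22.1, -175.1, 0, 0, 0, -0.3434, 0.3, -22.1, -175.1, 0, 0, 0, -0.3434, 0.3],
)

```text
time: 6.38
eef_pos: [0.4779, 0.0483, 0.1609]
tcp_rot: [0.728, 0.685, -0.0, -0.0]
contact_force: [0.4, -0.0, -3.3]
opening: 0.566
finger_force: 64.5
```

```bash
python3 - <<'E'
from h import *
move([.479,0.048,.164],np.radians(176.5))
c=cam("scene"); crop(c,250,200,350,300,6,"g2.png")
t=cam("top"); cv2.imwrite("pics/t2.png",t["img"])
E
```

```text
d tool [-0.0002  0.0011 -0.0031]
rz 0.0001 j6 -0.04991724933605838
```

View pics/g2.png

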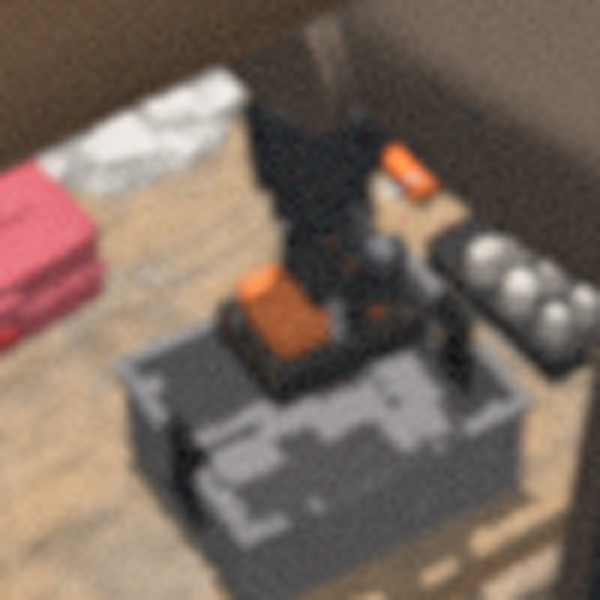

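```bash
python3 - <<'E'
from h import *
np.set_printoptions(precision=4,suppress=True)
c=cam("scene")
f=lambda l:(np.array(l)+.5)/6-.5+[250,200]
print(plane(c,f([(278,397),(428,337),(225,345)]),.129))
print(plane(c,f([(220,318),(275,368),(425,310)]),.159))
# predicted
s=ctrl.get_state()["eef_pos"]; a=np.radians(86.5); u=np.array([np.cos(a),np.sin(a)]); v=np.array([-u[1],u[0]])
for x,y in((50,35),(-50,35),(50,-35)): 
  p=s[:2]+u*x/1000+v*y/1000; print(p,(proj(c,[[*p,.129],[*p,.159]])-[250,200]+.5)*6)
E
```

```text
[[0.4569 0.0922 0.129 ]
 [0.445  0.0002 0.129 ]
 [0.5039 0.0962 0.129 ]]
[[0.5005 0.1005 0.159 ]
 [0.4545 0.095  0.159 ]
 [0.4419 0.005  0.159 ]]
[0.4476 0.0998] [[276.1851 414.9473]
 [275.0348 380.8693]]
[0.4415 0.    ] [[432.4572 341.3961]
 [433.3449 307.0405]]
[0.5174 0.0956] [[213.3476 329.3292]
 [211.4127 294.8738]]
```

In the tool's units: 0.001 m is 1, 0.112 m is 112.

Request:
inch_along(
  steps=[0, 1, 15, 0, 0, 0, 0.3, 0, 1, 40, 0, 0, 0, 0.3, 0, 1, 65, 0, 0, 0, 0.3, 0, 1, 85, 0, 0, 0, 0.3, 0, 1, 100, 0, 0, 0, 0.3, 0, 1, 108, 0, 0, 0, 0.3, 0, 1, 112, 0, 0, 0, 0.3, 0, 1, 112, 0, 0, 0, 0.3],
)

```text
time: 7.52
eef_pos: [0.4799, 0.048, 0.0498]
tcp_rot: [0.728, 0.685, 0.0, 0.0]
contact_force: [0.0, -0.3, -3.9]
opening: 0.565
finger_force: 64.5
```

In the tool's units: 0.009 m is 9, 0.008 m is 8.

Request:
inch_along(
  steps=[0, 0, 2, 0, 0, 0, 0.3, 0, 0, 4, 0, 0, 0, 0.3, 0, 0, 6, 0, 0, 0, 0.3, 0, 0, 8, 0, 0, 0, 0.3, 0, 0, 9, 0, 0, 0, 0.3, 0, 0, 9, 0, 0, 0, 0.3],
)

```text
time: 8.28
eef_pos: [0.4795, 0.0481, 0.0404]
tcp_rot: [0.728, 0.685, -0.0, -0.0]
contact_force: [-0.9, -0.1, -2.8]
opening: 0.567
finger_force: 64.5
```

Request:
inch_along(
  steps=[0, 0, 1, 0, 0, 0, 0.3, 0, 0, 2, 0, 0, 0, 0.3, 0, 0, 3, 0, 0, 0, 0.3, 0, 0, 3, 0, 0, 0, 0.3],
)

```text
time: 8.78
eef_pos: [0.4797, 0.048, 0.0376]
tcp_rot: [0.728, 0.685, 0.0, 0.0]
contact_force: [-0.5, -0.2, -3.4]
opening: 0.572
finger_force: 64.5
```

Request:
inch_along(
  steps=[0, 0, 0.7, 0, 0, 0, 0.3, 0, 0, 1.4, 0, 0, 0, 0.3, 0, 0, 1.4, 0, 0, 0, 0.3],
)

```text
time: 9.15
eef_pos: [0.4797, 0.0481, 0.0376]
tcp_rot: [0.728, 0.685, -0.0, -0.0]
contact_force: [-6.1, 0.3, 9.4]
opening: 0.57
finger_force: 65.8
```

Request:
inch_along(
  steps=[0, 0, 0, 0, 0, 0, 0.65, 0, 0, 0, 0, 0, 0, 0.75, 0, 0, 0, 0, 0, 0, 0.8, 0, 0, -3, 0, 0, 0, 0.8, 0, 0, -20, 0, 0, 0, 0.8, 0, 0, -50, 0, 0, 0, 0.8, 0, 0, -100, 0, 0, 0, 0.8, 0, 0, -140, 0, 0, 0, 0.8, 0, 0, -160, 0, 0, 0, 0.8],
)

```text
time: 10.28
eef_pos: [0.481, 0.048, 0.2007]
tcp_rot: [0.728, 0.685, 0.002, 0.002]
contact_force: [0.6, -0.3, 0.1]
opening: 0.799
finger_force: 0.0
```

```bash
python3 - <<'E'
from h import *
move([.679,-0.195,.20],np.radians(180+.8))
E
```

```text
d tool [-0.2304  0.2124  0.0021]
rz -0.0749 j6 -0.049937258913352295
```

In the tool's units: -0.2304 m is -230.4, -0.225 m is -225.

Request:
inch_along(
  steps=[-20, 18, 0, 0, 0, 0, 1, -60, 55, 0, 0, 0, -0.02, 1, -100, 92, 0, 0, 0, -0.04, 1, -140, 129, 10, 0, 0, -0.06, 1, -180, 166, 30, 0, 0, -0.075, 1, -210, 194, 50, 0, 0, -0.075, 1, -225, 208, 70, 0, 0, -0.075, 1, -230.4, 212.4, 80, 0, 0, -0.075, 1, -230.4, 212.4, 80, 0, 0, -0.075, 1],
)

```text
time: 11.4
eef_pos: [0.677, -0.1945, 0.1158]
tcp_rot: [0.702, 0.712, -0.0, -0.001]
contact_force: [-0.4, -0.1, 1.2]
opening: 1.004
finger_force: 0.0
```

```bash
python3 - <<'E'
from h import *
move([.679,-0.195,.12],np.radians(180.8))
c=cam("scene"); t=cam("top")
a=c["img"][236:306,266:342]; b=c["img"][185:255,290:366]; 
cv2.imwrite("pics/g3.png",cv2.resize(np.hstack([a,b]),None,fx=5,fy=5,interpolation=cv2.INTER_CUBIC)); cv2.imwrite("pics/t3.png",t["img"])
E
```

```text
d tool [-0.0005  0.002  -0.0042]
rz -0.0001 j6 -0.43749914095850095
```

View pics/g3.png

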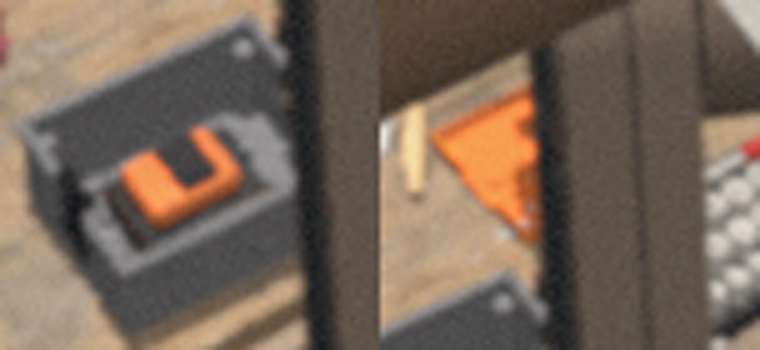

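In the tool's units: 0.01 m is 10, 0.105 m is 105.

Request:
inch_along(
  steps=[0, 1, 10, 0, 0, 0, 0.6, 0, 2, 30, 0, 0, 0, 0.6, 0, 2, 55, 0, 0, 0, 0.6, 0, 2, 80, 0, 0, 0, 0.6, 0, 2, 95, 0, 0, 0, 0.6, 0, 2, 102, 0, 0, 0, 0.6, 0, 2, 105, 0, 0, 0, 0.6, 0, 2, 105, 0, 0, 0, 0.6],
)

```text
time: 12.5
eef_pos: [0.68, -0.1951, 0.0118]
tcp_rot: [0.702, 0.712, 0.0, 0.001]
contact_force: [0.5, 0.9, 0.7]
opening: 0.599
finger_force: 0.0
```

Request:
inch_along(
  steps=[0, 0, 0, 0, 0, 0, 0.4, 0, 0, 0, 0, 0, 0, 0.2, 0, 0, 0, 0, 0, 0, 0.0, 0, 0, 0, 0, 0, 0, 0.0, 0, 0, 0, 0, 0, 0, 0.0, 0, 0, 0, 0, 0, 0, 0.0],
  grip_n=60,
)

```text
time: 13.25
eef_pos: [0.6804, -0.1952, 0.0124]
tcp_rot: [0.702, 0.712, 0.0, 0.001]
contact_force: [-0.2, -1.4, 5.2]
opening: 0.15
finger_force: 62.7
```

Request:
inch_along(
  steps=[0, 0, -3, 0, 0, 0, 0, 0, 0, -15, 0, 0, 0, 0, 0, 0, -40, 0, 0, 0, 0, 0, 0, -80, 0, 0, 0, 0, 0, 0, -130, 0, 0, 0, 0, 0, 0, -180, 0, 0, 0, 0, 0, 0, -210, 0, 0, 0, 0, 0, 0, -220, 0, 0, 0, 0],
  grip_n=80,
)

```text
time: 14.25
eef_pos: [0.6806, -0.1953, 0.2363]
tcp_rot: [0.702, 0.712, 0.001, 0.003]
contact_force: [0.2, -0.3, -0.8]
opening: 0.143
finger_force: 78.2
```

```bash
python3 - <<'E'
from h import *
t=cam("top"); cv2.imwrite("pics/t4.png",t["img"])
move([.479,0.048,.23],np.radians(176.5))
E
```

```text
d tool [ 0.246  -0.1981  0.004 ]
rz 0.0751 j6 -0.43642993041104533
```

In the tool's units: 0.246 m is 246, 0.24 m is 240.

Request:
inch_along(
  steps=[20, -16, 0, 0, 0, 0, 0, 60, -48, 0, 0, 0, 0.02, 0, 100, -81, 0, 0, 0, 0.04, 0, 140, -113, 0, 0, 0, 0.06, 0, 180, -145, 0, 0, 0, 0.075, 0, 220, -177, 0, 0, 0, 0.075, 0, 240, -193, 0, 0, 0, 0.075, 0, 246, -198, 10, 0, 0, 0.075, 0, 246, -198, 20, 0, 0, 0.075, 0, 246, -198, 20, 0, 0, 0.075, 0],
)

```text
time: 15.55
eef_pos: [0.4779, 0.0476, 0.2093]
tcp_rot: [0.729, 0.685, -0.001, -0.001]
contact_force: [0.4, -0.0, -0.9]
opening: 0.148
finger_force: 78.4
```

```bash
python3 - <<'E'
from h import *
move([.479,0.048,.20],np.radians(176.5))
c=cam("scene"); c["img"]=np.mean([cam("scene")["img"] for _ in range(4)],0).astype(np.uint8)
cv2.imwrite("pics/tr.png",c["img"]); crop(c,250,205,350,305,6,"g4.png")
E
```

```text
d tool [0.0005 0.0011 0.0093]
rz -0.0011 j6 -0.049910201387235266
```

View pics/g4.png

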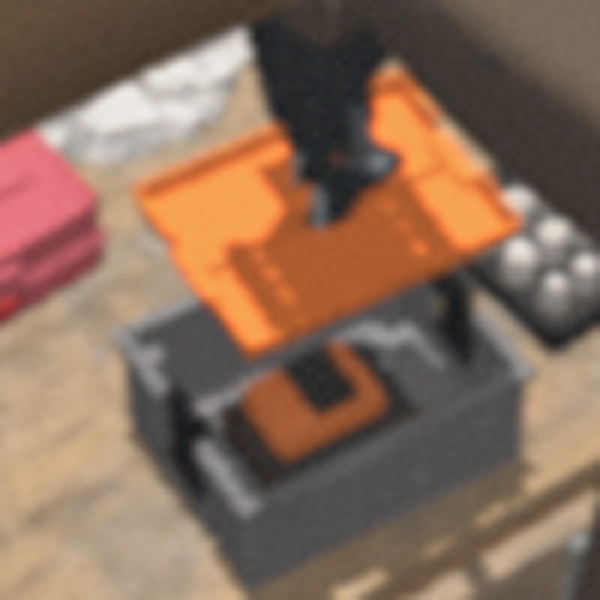

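```bash
python3 - <<'E'
from h import *
np.set_printoptions(precision=4,suppress=True)
c=cam("scene")
f=lambda l,k,o:(np.array(l)+.5)/k-.5+o
q=plane(c,f([(133,190),(398,66),(524,222),(250,347)],6,[250,205]),.2129)[:,:2]
print("tray",q,(q[0]+q[2])/2,(q[1]+q[3])/2)
e=np.diff(np.r_[q,q[:1]],axis=0);print(np.degrees(np.arctan2(e[:,1],e[:,0])),np.linalg.norm(e,axis=1))
b=plane(c,f([(118,335),(532,370)],6,[250,205]),.085)[:,:2]; print("box",b,b.mean(0))
# subpixel outer edges of box: gradient maxima along scan across far and left edges, avg image before packing
g=cv2.GaussianBlur(cv2.imread("pics/avg.png"),(0,0),1).astype(float)
def edge(p0,p1,z,n=24,w=6e-3*2):
    # points across the expected world edge p0-p1; steepest colour change
    d=np.array(p1)-p0; nrm=np.array([-d[1],d[0]])/np.linalg.norm(d); out=[]
    for t in np.linspace(.1,.9,n):
        s=np.linspace(-w,w,49); pts=np.c_[np.array(p0)+t*d+s[:,None]*nrm,np.full(49,z)]
        uv=proj(c,pts).astype(np.float32); v=cv2.remap(g.astype(np.float32),uv[:,0:1],uv[:,1:2],cv2.INTER_CUBIC)[:,0]
        v=v[:,2]-v[:,0]  # red-blue: wood vs grey
        k=np.argmax(np.abs(np.gradient(v))); out.append(pts[k,:2])
    out=np.array(out); vx,vy,x,y=cv2.fitLine(out.astype(np.float32),cv2.DIST_HUBER,0,1e-4,1e-4).ravel()
    r=(out-[x,y])@[-vy,vx]; print(np.degrees(np.arctan2(vy,vx)),[x,y],"rms",np.std(r))
edge((.558,.135),(.548,-.049),.085); edge((.558,.135),(.4095,.1454),.085); edge((.399,-.039),(.4154,.142),0.)
edge((.548,-.049),(.4032,-.0432),.085)
E
```

```text
tray [[ 0.5461  0.1246]
 [ 0.5407 -0.0452]
 [ 0.409  -0.0356]
 [ 0.4206  0.1315]] [0.4775 0.0445] [0.4806 0.0431]
[-91.8009 175.8485  86.0391  -3.1424] [0.1698 0.1321 0.1675 0.1257]
box [[ 0.5565  0.1362]
 [ 0.4031 -0.0429]] [0.4798 0.0466]
86.794014 [np.float32(0.5554161), np.float32(0.044152472)] rms 0.005298512688472092
-0.40581256 [np.float32(0.5007712), np.float32(0.1460752)] rms 0.007994962097416023
80.71168 [np.float32(0.40565094), np.float32(0.059891894)] rms 0.00386832395320177
-5.2213545 [np.float32(0.48513538), np.float32(-0.047332622)] rms 0.006884476322757175
```

Request:
inch_along(
  steps=[1, 1, 10, 0, 0, 0, 0, 2.5, 2, 30, 0, 0, 0, 0, 2.5, 2, 50, 0, 0, 0, 0, 2.5, 2, 70, 0, 0, 0, 0, 2.5, 2, 85, 0, 0, 0, 0, 2.5, 2, 93, 0, 0, 0, 0, 2.5, 2, 96, 0, 0, 0, 0, 2.5, 2, 96, 0, 0, 0, 0],
)

```text
time: 16.85
eef_pos: [0.4806, 0.0507, 0.1155]
tcp_rot: [0.728, 0.685, 0.0, 0.0]
contact_force: [-0.5, -0.4, -2.1]
opening: 0.146
finger_force: 78.4
```

Request:
inch_along(
  steps=[0, 0, 3, 0, 0, 0, 0, 0, 0, 6, 0, 0, 0, 0, 0, 0, 9, 0, 0, 0, 0, 0, 0, 9, 0, 0, 0, 0],
)

```text
time: 17.35
eef_pos: [0.48, 0.0507, 0.1058]
tcp_rot: [0.728, 0.685, -0.0, -0.0]
contact_force: [-0.6, -0.2, -1.0]
opening: 0.142
finger_force: 78.3
```

Request:
inch_along(
  steps=[0, 0, 2, 0, 0, 0, 0, 0, 0, 4, 0, 0, 0, 0, 0, 0, 6, 0, 0, 0, 0, 0, 0, 6, 0, 0, 0, 0],
)

```text
time: 17.85
eef_pos: [0.4812, 0.0506, 0.101]
tcp_rot: [0.728, 0.685, 0.001, 0.001]
contact_force: [0.7, -1.4, 4.3]
opening: 0.141
finger_force: 79.1
```

In the tool's units: 0.004 m is 4, 0.003 m is 3.

Request:
inch_along(
  steps=[-0.5, 0, 2, 0, 0, 0, 0, -1, 0, 3, 0, 0, 0, 0, -1, 0, 4, 0, 0, 0, 0, -1, 0, 4, 0, 0, 0, 0],
)

```text
time: 18.35
eef_pos: [0.4819, 0.0498, 0.0984]
tcp_rot: [0.728, 0.685, 0.001, 0.001]
contact_force: [-2.1, -0.2, 11.4]
opening: 0.144
finger_force: 80.1
```

```bash
python3 -c "from h import *;print(ctrl.get_state()['wrist_torque'])"
```

```text
[-0.02614908  0.29598641  0.03567424]
```

Request:
inch_along(
  steps=[0, -0.5, 1.5, 0, 0, 0, 0, 0, -1, 3, 0, 0, 0, 0, 0, -1, 3, 0, 0, 0, 0],
)

```text
time: 18.73
eef_pos: [0.4823, 0.0497, 0.0966]
tcp_rot: [0.728, 0.685, 0.002, 0.002]
contact_force: [-1.1, 1.0, 13.5]
opening: 0.14
finger_force: 80.6
```

```bash
python3 -c "from h import *;print(ctrl.get_state()['wrist_torque'])"
```

```text
[-0.00497198  0.13071442 -0.02469048]
```

Request:
inch_along(
  steps=[0, 0, 1.5, 0, 0, 0, 0, 0, 0, 3, 0, 0, 0, 0, 0, 0, 4, 0, 0, 0, 0],
)

```text
time: 19.1
eef_pos: [0.4831, 0.0495, 0.0934]
tcp_rot: [0.728, 0.685, 0.003, 0.003]
contact_force: [2.1, 0.6, 9.2]
opening: 0.144
finger_force: 79.9
```

```bash
python3 -c "from h import *;print(ctrl.get_state()['wrist_torque'])"
```

```text
[-0.7620646  -0.42777592 -0.16413395]
```

Request:
inch_along(
  steps=[0, 0, 1.5, 0, 0, 0, 0, 0, 0, 3, 0, 0, 0, 0, 0, 0, 4, 0, 0, 0, 0],
)

```text
time: 19.48
eef_pos: [0.4799, 0.0498, 0.0854]
tcp_rot: [0.728, 0.685, 0.001, 0.001]
contact_force: [2.9, -0.2, 4.0]
opening: 0.144
finger_force: 79.4
```

```bash
python3 -c "from h import *;print(ctrl.get_state()['wrist_torque'])"
```

```text
[-0.06084243 -0.40253586  0.04961824]
```

In the tool's units: 0.004 m is 4, 0.003 m is 3.

Request:
inch_along(
  steps=[0, 0, 1.5, 0, 0, 0, 0, 0, 0, 3, 0, 0, 0, 0, 0, 0, 4, 0, 0, 0, 0],
)

```text
time: 19.85
eef_pos: [0.4799, 0.0497, 0.0814]
tcp_rot: [0.728, 0.685, 0.0, 0.001]
contact_force: [3.0, 0.7, 3.6]
opening: 0.142
finger_force: 79.5
```

Request:
inch_along(
  steps=[0, 0, 1, 0, 0, 0, 0, 0, 0, 2, 0, 0, 0, 0, 0, 0, 2, 0, 0, 0, 0],
)

```text
time: 20.23
eef_pos: [0.4799, 0.0497, 0.0813]
tcp_rot: [0.728, 0.686, -0.0, 0.0]
contact_force: [-2.9, 0.6, 15.9]
opening: 0.139
finger_force: 81.3
```

```bash
python3 -c "from h import *;print(ctrl.get_state()['wrist_torque'])"
```

```text
[0.01125272 0.3401234  0.24013025]
```

In the tool's units: 0.001 m is 1.

Request:
inch_along(
  steps=[0, 0, 1, 0, 0, 0, 0, 0, 0, 1, 0, 0, 0, 0],
)

```text
time: 20.48
eef_pos: [0.4799, 0.0497, 0.0812]
tcp_rot: [0.728, 0.686, -0.0, -0.0]
contact_force: [-5.4, -0.1, 21.1]
opening: 0.14
finger_force: 82.1
```

Request:
inch_along(
  steps=[0, 0, -2, 0, 0, 0, 0, 0, 0, -3.5, 0, 0, 0, 0, 0, 0, -3.5, 0, 0, 0, 0],
)

```text
time: 20.85
eef_pos: [0.4799, 0.0497, 0.0813]
tcp_rot: [0.728, 0.685, 0.001, 0.001]
contact_force: [6.7, -0.4, 1.4]
opening: 0.143
finger_force: 79.3
```

Request:
inch_along(
  steps=[0, 0, 0, 0, 0, 0, 0.2, 0, 0, 0, 0, 0, 0, 0.3, 0, 0, 0, 0, 0, 0, 0.45, 0, 0, 0, 0, 0, 0, 0.5, 0, 0, -5, 0, 0, 0, 0.5, 0, 0, -30, 0, 0, 0, 0.5, 0, 0, -80, 0, 0, 0, 0.5, 0, 0, -130, 0, 0, 0, 0.5, 0, 0, -160, 0, 0, 0, 0.5, 0, 0, -165, 0, 0, 0, 0.5],
)

```text
time: 22.1
eef_pos: [0.4805, 0.0497, 0.2497]
tcp_rot: [0.728, 0.685, 0.002, 0.002]
contact_force: [0.8, -0.7, 0.1]
opening: 0.504
finger_force: 0.0
```

```bash
python3 - <<'E'
from h import *
c=cam("scene"); c["img"]=np.mean([cam("scene")["img"] for _ in range(4)],0).astype(np.uint8)
cv2.imwrite("pics/seat.png",c["img"])
a=c["img"][225:305,250:350]; b=c["img"][305:355,195:295]
cv2.imwrite("pics/g5.png",cv2.resize(np.vstack([a,b]),None,fx=4.6,fy=4.6,interpolation=cv2.INTER_CUBIC))
for n,box in(("scene",(205,315,255,350)),("top",(150,255,200,285))):
    cc=cam(n); m=hsv(cc,(60,120,50),(90,255,255),box); k=np.argwhere(m)[:,::-1]; p=plane(cc,k,.014)[:,:2]; q=p.mean(0); u,s,v=np.linalg.svd(p-q); e=(p-q)@v[0]
    print(n,len(k),q,np.degrees(np.arctan2(v[0][1],v[0][0])),e.min(),e.max())
    # whole driver: differing from the bench is hard; shaft grey
    h=cc["img"]; cv2.imwrite(f"pics/gd_{n}.png",h[box[1]-5:box[3]+5,box[0]:box[2]+40])
E
```

```text
scene 110 [0.41935634 0.37558919] 79.64250457003739 -0.036075160983499444 0.03340347038530274<stdin>:7: RuntimeWarning: Mean of empty slice.
  ret = um.true_divide(
Traceback (most recent call last):
ValueError: zero-size array to reduction operation minimum which has no identity
```

View pics/g5.png

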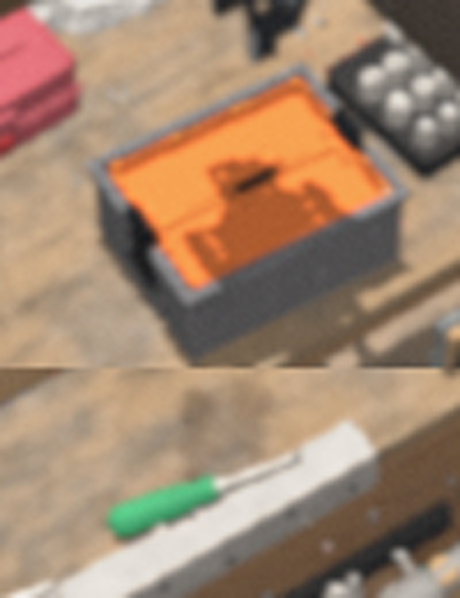

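```bash
python3 - <<'E'
from h import *
np.set_printoptions(precision=4,suppress=True)
c=cam("scene")
uv=np.array([[218.3,339.1],[241.7,330.5],[260.2,323.9]])
p=plane(c,uv,.014); print(p, np.degrees(np.arctan2(*(p[0]-p[2])[[1,0]])),np.linalg.norm(p[0]-p[2]))
move([.422,.3844,.24],np.radians(168.7))
E
```

```text
[[0.4257 0.4117 0.014 ]
 [0.411  0.3347 0.014 ]
 [0.3984 0.2729 0.014 ]] 78.86918611132513 0.1414486247880964
d tool [ 0.3305 -0.0769  0.0053]
rz 0.1361 j6 -0.046333381488708386
```

The manual's scale: shifts go in mm. Converting my numbers, -0.072 m is -72, -0.04 m is -40.

Request:
inch_along(
  steps=[20, -5, 0, 0, 0, 0, 0.7, 70, -16, 0, 0, 0, 0.03, 0.7, 120, -28, 0, 0, 0, 0.06, 0.7, 170, -40, 0, 0, 0, 0.1, 0.7, 220, -51, 0, 0, 0, 0.136, 0.7, 270, -63, 0, 0, 0, 0.136, 0.7, 310, -72, 20, 0, 0, 0.136, 0.7, 325, -77, 50, 0, 0, 0.136, 0.7, 329, -77.5, 80, 0, 0, 0.136, 0.7, 329, -77.5, 100, 0, 0, 0.136, 0.7],
)

```text
time: 23.75
eef_pos: [0.4209, 0.3827, 0.1441]
tcp_rot: [0.773, 0.634, -0.002, -0.0]
contact_force: [-0.4, -1.0, -0.6]
opening: 0.699
finger_force: 0.0
```

```bash
python3 - <<'E'
from h import *
move([.4213,.383,.010],np.radians(168.8))
E
```

```text
d tool [0.0007 0.0007 0.1341]
rz -0.0007 j6 0.755935197905606
```

In the tool's units: 0.134 m is 134, 0.13 m is 130.

Request:
inch_along(
  steps=[0, 0, 20, 0, 0, 0, 0.7, 0, 0.5, 50, 0, 0, 0, 0.7, 0, 0.5, 80, 0, 0, 0, 0.7, 0, 0.5, 105, 0, 0, 0, 0.7, 0, 0.5, 122, 0, 0, 0, 0.7, 0, 0.5, 130, 0, 0, 0, 0.7, 0, 0.5, 134, 0, 0, 0, 0.7, 0, 0.5, 134, 0, 0, 0, 0.7],
)

```text
time: 24.75
eef_pos: [0.4229, 0.3831, 0.0132]
tcp_rot: [0.773, 0.634, 0.001, 0.0]
contact_force: [0.1, -0.3, -0.0]
opening: 0.699
finger_force: 0.0
```

Request:
inch_along(
  steps=[0, 0, 0, 0, 0, 0, 0.5, 0, 0, 0, 0, 0, 0, 0.3, 0, 0, 0, 0, 0, 0, 0.15, 0, 0, 0, 0, 0, 0, 0.15, 0, 0, 0, 0, 0, 0, 0.15],
  grip_n=40,
)

```text
time: 25.38
eef_pos: [0.4228, 0.3832, 0.0134]
tcp_rot: [0.773, 0.634, 0.0, -0.0]
contact_force: [-2.3, 0.1, 4.9]
opening: 0.246
finger_force: 38.2
```

Request:
inch_along(
  steps=[0, 0, 0, 0, 0, 0, 0.4, 0, 0, 0, 0, 0, 0, 0.5, 0, 0, 2, 0, 0, 0, 0.5, 0, 0, 4.5, 0, 0, 0, 0.5, 0, 0, 4.5, 0, 0, 0, 0.5, 0, 0, 4.5, 0, 0, 0, 0.3, 0, 0, 4.5, 0, 0, 0, 0.15, 0, 0, 4.5, 0, 0, 0, 0.15, 0, 0, 4.5, 0, 0, 0, 0.15],
  grip_n=40,
)

```text
time: 26.5
eef_pos: [0.4227, 0.383, 0.0083]
tcp_rot: [0.773, 0.634, 0.0, 0.0]
contact_force: [0.1, -0.1, 0.0]
opening: 0.268
finger_force: 39.3
```

In the tool's units: -0.235 m is -235, -0.22 m is -220.

Request:
inch_along(
  steps=[0, 0, -4, 0, 0, 0, 0.15, 0, 0, -15, 0, 0, 0, 0.15, 0, 0, -40, 0, 0, 0, 0.15, 0, 0, -80, 0, 0, 0, 0.15, 0, 0, -130, 0, 0, 0, 0.15, 0, 0, -180, 0, 0, 0, 0.15, 0, 0, -220, 0, 0, 0, 0.15, 0, 0, -235, 0, 0, 0, 0.15, 0, 0, -235, 0, 0, 0, 0.15],
  grip_n=60,
)

```text
time: 27.62
eef_pos: [0.4225, 0.3829, 0.2437]
tcp_rot: [0.773, 0.634, 0.001, 0.0]
contact_force: [0.3, 0.8, -1.2]
opening: 0.264
finger_force: 58.9
```

```bash
python3 - <<'E'
from h import *
np.set_printoptions(precision=4,suppress=True)
print(ctrl.get_state()["contact_force"],ctrl.get_state()["wrist_torque"])
for n in("scene","top"):
    cc=cam(n); m=hsv(cc,(60,120,40),(90,255,255),(100,150,400,400)); k=np.argwhere(m)[:,::-1]
    if len(k)<10: print(n,len(k)); continue
    z=ctrl.get_state()["eef_pos"][2]-.0083+.014; p=plane(cc,k,z)[:,:2]; q=p.mean(0); u,s,v=np.linalg.svd(p-q); e=(p-q)@v[0]
    print(n,len(k),q,np.degrees(np.arctan2(v[0][1],v[0][0])),e.min(),e.max(),plane(cc,k[[np.argmin(e),np.argmax(e)]],z)[:,:2])
move([.5123,.0861,.24],np.radians(176.5))
E
```

```text
[ 0.3402  0.7897 -1.1957] [0.0181 0.0127 0.0594]
scene 772 [0.0909 0.2225] -147.6325555044523 -0.3865175225494232 0.08171395232233186 [[0.434  0.4032]
 [0.0663 0.1086]]
top 179 [-0.0155 -0.2098] -84.8486438318447 -0.03997290444051187 0.046154193148866464 [[-0.0236 -0.1704]
 [-0.0076 -0.2554]]
d tool [-0.2726  0.1471  0.0011]
rz -0.1361 j6 0.7554761773124122
```

In the tool's units: -0.2726 m is -272.6, -0.27 m is -270.

Request:
inch_along(
  steps=[-20, 11, 0, 0, 0, 0, 0.15, -60, 32, 0, 0, 0, -0.02, 0.15, -100, 54, 0, 0, 0, -0.05, 0.15, -140, 76, 0, 0, 0, -0.08, 0.15, -180, 97, 0, 0, 0, -0.11, 0.15, -220, 119, 0, 0, 0, -0.136, 0.15, -255, 138, 0, 0, 0, -0.136, 0.15, -270, 146, 0, 0, 0, -0.136, 0.15, -272.6, 147.1, 0, 0, 0, -0.136, 0.15, -272.6, 147.1, 0, 0, 0, -0.136, 0.15],
)

```text
time: 28.98
eef_pos: [0.5128, 0.0875, 0.2424]
tcp_rot: [0.728, 0.685, -0.0, -0.001]
contact_force: [0.2, 0.1, -0.7]
opening: 0.267
finger_force: 58.9
```

```bash
python3 - <<'E'
from h import *
np.set_printoptions(precision=4,suppress=True)
s=ctrl.get_state()["eef_pos"]; z=s[2]-.0083+.014
cc=cam("scene"); cv2.imwrite("pics/h.png",cc["img"]); u0=proj(cc,[s[0],s[1],z])[0]; print(u0)
x,y=u0.astype(int); m=hsv(cc,(60,100,30),(90,255,255),(x-40,y-40,x+40,y+40)); k=np.argwhere(m)[:,::-1]
p=plane(cc,k,z)[:,:2]; q=p.mean(0); u,_,v=np.linalg.svd(p-q); e=(p-q)@v[0]
print(len(k),q,np.degrees(np.arctan2(v[0][1],v[0][0])),plane(cc,k[[np.argmin(e),np.argmax(e)]],z)[:,:2])
move([.5123,.0861,.24],np.radians(176.5))
E
```

```text
[286.6688 230.5226]
43 [0.5111 0.0892] 81.27285642830354 [[0.5068 0.0445]
 [0.5123 0.1128]]
d tool [-0.0016 -0.0004  0.0026]
rz 0.0012 j6 0.03379275129587664
```

In the tool's units: 0.148 m is 148, 0.143 m is 143.

Request:
inch_along(
  steps=[0, 0, 20, 0, 0, 0, 0.15, 0, 0, 50, 0, 0, 0, 0.15, 0, 0, 80, 0, 0, 0, 0.15, 0, 0, 110, 0, 0, 0, 0.15, 0, 0, 130, 0, 0, 0, 0.15, 0, 0, 143, 0, 0, 0, 0.15, 0, 0, 148, 0, 0, 0, 0.15, 0, 0, 148, 0, 0, 0, 0.15],
)

```text
time: 30.02
eef_pos: [0.5135, 0.087, 0.0955]
tcp_rot: [0.728, 0.685, 0.0, 0.0]
contact_force: [0.6, 0.2, -0.8]
opening: 0.259
finger_force: 58.9
```

Request:
inch_along(
  steps=[0, 0, 3, 0, 0, 0, 0.15, 0, 0, 6, 0, 0, 0, 0.15, 0, 0, 8, 0, 0, 0, 0.15, 0, 0, 8, 0, 0, 0, 0.15],
)

```text
time: 30.52
eef_pos: [0.5131, 0.0867, 0.0869]
tcp_rot: [0.728, 0.685, -0.0, -0.0]
contact_force: [-0.1, -0.4, -1.1]
opening: 0.26
finger_force: 58.9
```

In the tool's units: 0.0035 m is 3.5, 0.002 m is 2.

Request:
inch_along(
  steps=[0, 0, 2, 0, 0, 0, 0.15, 0, 0, 3.5, 0, 0, 0, 0.15, 0, 0, 3.5, 0, 0, 0, 0.15],
)

```text
time: 30.9
eef_pos: [0.5132, 0.0867, 0.0834]
tcp_rot: [0.728, 0.685, -0.0, -0.0]
contact_force: [0.0, 0.6, -1.5]
opening: 0.26
finger_force: 58.9
```

Request:
inch_along(
  steps=[0, 0, 1, 0, 0, 0, 0.15, 0, 0, 2, 0, 0, 0, 0.15, 0, 0, 2, 0, 0, 0, 0.15],
)

```text
time: 31.28
eef_pos: [0.5132, 0.0867, 0.0815]
tcp_rot: [0.728, 0.685, -0.0, -0.0]
contact_force: [-0.5, -0.3, -1.4]
opening: 0.258
finger_force: 58.9
```

Request:
inch_along(
  steps=[0, 0, 0.7, 0, 0, 0, 0.15, 0, 0, 1.4, 0, 0, 0, 0.15, 0, 0, 1.4, 0, 0, 0, 0.15],
)

```text
time: 31.65
eef_pos: [0.5134, 0.0867, 0.0814]
tcp_rot: [0.728, 0.685, -0.0, -0.0]
contact_force: [-3.2, -0.5, 6.5]
opening: 0.257
finger_force: 59.6
```

In the tool's units: -0.16 m is -160, -0.13 m is -130.

Request:
inch_along(
  steps=[0, 0, 0, 0, 0, 0, 0.29, 0, 0, 0, 0, 0, 0, 0.32, 0, 0, 0, 0, 0, 0, 0.34, 0, 0, -3, 0, 0, 0, 0.36, 0, 0, -8, 0, 0, 0, 0.38, 0, 0, -18, 0, 0, 0, 0.4, 0, 0, -40, 0, 0, 0, 0.45, 0, 0, -80, 0, 0, 0, 0.45, 0, 0, -130, 0, 0, 0, 0.45, 0, 0, -160, 0, 0, 0, 0.45],
  grip_n=20,
)

```text
time: 32.9
eef_pos: [0.5143, 0.0867, 0.2443]
tcp_rot: [0.728, 0.685, 0.002, 0.002]
contact_force: [0.8, -0.1, 0.2]
opening: 0.452
finger_force: 0.0
```

Request:
inch_along(
  steps=[0, 20, 0, 0, 0, 0, 0.5, 0, 50, 0, 0, 0, 0, 0.5, 0, 80, 0, 0, 0, 0, 0.5, 0, 100, 0, 0, 0, 0, 0.5, 0, 100, 0, 0, 0, 0, 0.5],
)

```text
time: 33.52
eef_pos: [0.6139, 0.0804, 0.2407]
tcp_rot: [0.728, 0.685, 0.0, 0.0]
contact_force: [-0.7, 0.4, 0.2]
opening: 0.5
finger_force: 0.0
```

```bash
python3 - <<'E'
from h import *
np.set_printoptions(precision=4,suppress=True)
print(ctrl.get_state()["eef_pos"])
cc=cam("scene"); cc["img"]=np.mean([cam("scene")["img"] for _ in range(4)],0).astype(np.uint8); cv2.imwrite("pics/end.png",cc["img"])
u0=proj(cc,[.513,.08,.087])[0]; x,y=u0.astype(int); m=hsv(cc,(60,100,30),(90,255,255),(x-40,y-30,x+40,y+30)); k=np.argwhere(m)[:,::-1]
p=plane(cc,k,.087)[:,:2]; q=p.mean(0); u,_,v=np.linalg.svd(p-q); e=(p-q)@v[0]
print(len(k),q,np.degrees(np.arctan2(v[0][1],v[0][0])),p[[np.argmin(e),np.argmax(e)]])
# tray and box stationary? compare with the seated picture along the near/side box regions
a=cv2.imread("pics/seat.png").astype(int); d=np.abs(a-cc["img"]).max(2)>60; yy,xx=np.nonzero(d[225:305,250:350]); print("changed",len(xx),xx.min()+250,xx.max()+250,yy.min()+225,yy.max()+225)
m=hsv(cc,(5,150,60),(22,255,255),(265,230,345,300)); p=plane(cc,np.argwhere(m)[:,::-1],.085)[:,:2]; print("tray extent",p.min(0),p.max(0))
E
```

```text
[0.6139 0.0804 0.2407]
96 [0.5121 0.0808] 85.49757439270574 [[0.5047 0.0449]
 [0.5195 0.1123]]
changed 2026 264 349 225 304
tray extent [ 0.4136 -0.0394] [0.547  0.1342]
```

```bash
python3 -c "
from plant import ctrl
print(ctrl.sign_off())"
```

```text
the job is handed in; nothing more can be done
None
```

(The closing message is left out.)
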